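Rock the cranks, reject the worn gearbox

TASK

One of the three small blue gearboxes on the bench has worn gears. Rock their cranks to and fro where they stand to feel the play, and once you have found the worn one and swung its crank right through its play and back, swing the crank out again and leave it out to show the fault. Set that gearbox down gently, upright and flat, in the red reject tray; leave the sound ones standing in their nests and don't disturb the other things.

Things in the scene. Friction and masses are not known exactly. Their poses are not given: they have to be found in the camera images.
- gearbox_a: One of three lookalike blue hand-crank worm gearboxes, loose, 0.65 to 0.95 kg, standing in a nest. One has worn gears; only rocking its crank tells which. Origin: centre of the underside (6 mm above the bench in the nest), z up. Base 110 (x) x 70 (y) x 12 mm, case 96 x 58 up to z 50. The crank's upright shaft is at x +30, y 0; the crank points to +y, its knob top at z 111.
- neck_a (a point): Centre of the top of gearbox_a's bare aluminium lifting neck, the place to grip to carry it (near its centre of mass): 40 (x) x 32 (y) mm, from z 50 to z 100 of the gearbox, at x -25, y 0. A painted collar 8 mm high and 5 mm wider all round surrounds its foot.
- crank_a (a joint): Crank of gearbox_a, rad. 0: arm along the gearbox's +y, one end of its play; all start there (within 0.01). Growing values swing the knob to the gearbox's -x. A sound one stops at about 0.03 (2 to 3 mm at the knob); pushing on only shoves the gearbox. The worn one swings freely to about 0.30 (24 mm). Light friction, about 0.4 N at the knob; it stays where left.
- knob_a (a point): Centre of the top of the upright black knob on crank_a: diameter 24, 42 mm tall (foot on the flat steel arm, which lies at z 59 to 69 of the gearbox), 80 mm from the crank's shaft. Turns with the crank.
- nest_a: Fixed shallow nest that gearbox_a stands in: black floor 6 mm above the bench, pale wooden rim 131 (x) x 91 (y) mm outside, 8 thick, 10 mm above that floor, 2.5 mm clear of the base on each side. Lift the gearbox straight up out of it. Origin: centre of the underside, axes as the gearbox's.
- gearbox_b: One of three lookalike blue hand-crank worm gearboxes, loose, 0.65 to 0.95 kg, standing in a nest. One has worn gears; only rocking its crank tells which. Origin: centre of the underside (6 mm above the bench in the nest), z up. Base 110 (x) x 70 (y) x 12 mm, case 96 x 58 up to z 50. The crank's upright shaft is at x +30, y 0; the crank points to +y, its knob top at z 111.
- neck_b (a point): Centre of the top of gearbox_b's bare aluminium lifting neck, the place to grip to carry it (near its centre of mass): 40 (x) x 32 (y) mm, from z 50 to z 100 of the gearbox, at x -25, y 0. A painted collar 8 mm high and 5 mm wider all round surrounds its foot.
- crank_b (a joint): Crank of gearbox_b, rad. 0: arm along the gearbox's +y, one end of its play; all start there (within 0.01). Growing values swing the knob to the gearbox's -x. A sound one stops at about 0.03 (2 to 3 mm at the knob); pushing on only shoves the gearbox. The worn one swings freely to about 0.30 (24 mm). Light friction, about 0.4 N at the knob; it stays where left.
- knob_b (a point): Centre of the top of the upright black knob on crank_b: diameter 24, 42 mm tall (foot on the flat steel arm, which lies at z 59 to 69 of the gearbox), 80 mm from the crank's shaft. Turns with the crank.
- nest_b: Fixed shallow nest that gearbox_b stands in: black floor 6 mm above the bench, pale wooden rim 131 (x) x 91 (y) mm outside, 8 thick, 10 mm above that floor, 2.5 mm clear of the base on each side. Lift the gearbox straight up out of it. Origin: centre of the underside, axes as the gearbox's.
- gearbox_c: One of three lookalike blue hand-crank worm gearboxes, loose, 0.65 to 0.95 kg, standing in a nest. One has worn gears; only rocking its crank tells which. Origin: centre of the underside (6 mm above the bench in the nest), z up. Base 110 (x) x 70 (y) x 12 mm, case 96 x 58 up to z 50. The crank's upright shaft is at x +30, y 0; the crank points to +y, its knob top at z 111.
- neck_c (a point): Centre of the top of gearbox_c's bare aluminium lifting neck, the place to grip to carry it (near its centre of mass): 40 (x) x 32 (y) mm, from z 50 to z 100 of the gearbox, at x -25, y 0. A painted collar 8 mm high and 5 mm wider all round surrounds its foot.
- crank_c (a joint): Crank of gearbox_c, rad. 0: arm along the gearbox's +y, one end of its play; all start there (within 0.01). Growing values swing the knob to the gearbox's -x. A sound one stops at about 0.03 (2 to 3 mm at the knob); pushing on only shoves the gearbox. The worn one swings freely to about 0.30 (24 mm). Light friction, about 0.4 N at the knob; it stays where left.
- knob_c (a point): Centre of the top of the upright black knob on crank_c: diameter 24, 42 mm tall (foot on the flat steel arm, which lies at z 59 to 69 of the gearbox), 80 mm from the crank's shaft. Turns with the crank.
- nest_c: Fixed shallow nest that gearbox_c stands in: black floor 6 mm above the bench, pale wooden rim 131 (x) x 91 (y) mm outside, 8 thick, 10 mm above that floor, 2.5 mm clear of the base on each side. Lift the gearbox straight up out of it. Origin: centre of the underside, axes as the gearbox's.
- reject_tray: Red open reject tray, fixed to the bench, 200 x 200 outside, walls 6 thick and 30 high, inner floor about 6 mm above the bench. Origin: centre of the underside; z up, x and y along its sides.
- wrench: Bystander: steel wrench 190 long lying flat, far side (mm). Origin near the centre of its underside. Leave it alone.
- screwdriver: Bystander: screwdriver 200 long, lying flat, far side (mm). Origin near the centre of its underside. Leave it alone.
- hammer: Bystander: hammer 260 long, lying at the far left (mm). Origin near the centre of its underside. Leave it alone.
- oil_bottle: Bystander: yellow oil bottle, radius 32, 170 tall, standing, far side (mm). Origin near the centre of its underside. Leave it alone.
- paint_tin: Bystander: steel paint tin, radius 42, 100 tall, standing, far side (mm). Origin near the centre of its underside. Leave it alone.
- mug: Bystander: white mug, radius 40, 90 tall, standing, far side (mm). Origin near the centre of its underside. Leave it alone.
- bearing: Bystander: steel bearing ring, outer diameter 72, 18 thick, lying flat at the near left (mm). Origin near the centre of its underside. Leave it alone.
Mind the look-alikes: they are no part of the job. What is shaped like the gearbox_b but green is not meant.

How it is judged:
On the way, in this order (a step that is already met when the one before it is completed fails the run):
1. the worn gearbox's crank (the only one that can) is swung out beyond 0.2 rad while it stands in its nest (((value of joint crank_a above 0.2 rad and distance of gearbox_a from where it was at the start of the episode below 0.025 m and angle between gearbox_a's own z axis and vertical below 0.1 rad) or (value of joint crank_b above 0.2 rad and distance of gearbox_b from where it was at the start of the episode below 0.025 m and angle between gearbox_b's own z axis and vertical below 0.1 rad) or (value of joint crank_c above 0.2 rad and distance of gearbox_c from where it was at the start of the episode below 0.025 m and angle between gearbox_c's own z axis and vertical below 0.1 rad))), for 0.05 s.
2. it is rocked back below 0.1 rad while all three still stand in their nests (value of joint each of crank_a, crank_b, crank_c below 0.1 rad and distance of each of gearbox_a, gearbox_b, gearbox_c from where it was at the start of the episode below 0.025 m and angle between each of gearbox_a, gearbox_b, gearbox_c's own z axis and vertical below 0.1 rad), for 0.05 s.
At the end, for the whole second after the job is handed in: The worn gearbox stands upright (within 0.08 rad), flat on the floor of the red tray (underside within about 8 mm of it), at rest, its crank left swung out beyond 0.15 rad; the two sound gearboxes stand in their nests (within 25 mm of their start, tilted less than 0.1 rad) (((x of gearbox_a in the frame of reject_tray between -0.085 and 0.085 m and y of gearbox_a in the frame of reject_tray between -0.085 and 0.085 m and z of gearbox_a in the frame of reject_tray below 0.014 m and angle between gearbox_a's own z axis and vertical below 0.08 rad and linear speed of gearbox_a below 0.02 m/s and value of joint crank_a above 0.15 rad and distance of each of gearbox_b, gearbox_c from where it was at the start of the episode below 0.025 m and angle between each of gearbox_b, gearbox_c's own z axis and vertical below 0.1 rad) or (x of gearbox_b in the frame of reject_tray between -0.085 and 0.085 m and y of gearbox_b in the frame of reject_tray between -0.085 and 0.085 m and z of gearbox_b in the frame of reject_tray below 0.014 m and angle between gearbox_b's own z axis and vertical below 0.08 rad and linear speed of gearbox_b below 0.02 m/s and value of joint crank_b above 0.15 rad and distance of each of gearbox_a, gearbox_c from where it was at the start of the episode below 0.025 m and angle between each of gearbox_a, gearbox_c's own z axis and vertical below 0.1 rad) or (x of gearbox_c in the frame of reject_tray between -0.085 and 0.085 m and y of gearbox_c in the frame of reject_tray between -0.085 and 0.085 m and z of gearbox_c in the frame of reject_tray below 0.014 m and angle between gearbox_c's own z axis and vertical below 0.08 rad and linear speed of gearbox_c below 0.02 m/s and value of joint crank_c above 0.15 rad and distance of each of gearbox_a, gearbox_b from where it was at the start of the episode below 0.025 m and angle between each of gearbox_a, gearbox_b's own z axis and vertical below 0.1 rad))); the robot touches nothing.
It fails at once if a gearbox is knocked over (tilted over 0.5 rad) (angle between any of gearbox_a, gearbox_b, gearbox_c's own z axis and vertical above 0.5 rad).
It fails at once if a gearbox is dropped or slammed into the tray (faster than 0.6 m/s within 25 mm of the tray floor) ((horizontal distance between gearbox_a and reject_tray below 0.1 m and z of gearbox_a in the frame of reject_tray below 0.031 m and linear speed of gearbox_a above 0.6 m/s) or (horizontal distance between gearbox_b and reject_tray below 0.1 m and z of gearbox_b in the frame of reject_tray below 0.031 m and linear speed of gearbox_b above 0.6 m/s) or (horizontal distance between gearbox_c and reject_tray below 0.1 m and z of gearbox_c in the frame of reject_tray below 0.031 m and linear speed of gearbox_c above 0.6 m/s)).
It fails at once if another thing on the bench is moved by more than 40 mm (distance of any of wrench, screwdriver, hammer, oil_bottle, paint_tin, mug, bearing from where it was at the start of the episode above 0.04 m).
It also fails if it takes over 72 s, if anything falls off the work surface, if the arm or the gripper's body presses on something with over 40 N, if the wrist force passes 120 N, or if a joint passes its speed limit or range.

ROBOT

A 6-joint arm with a two-finger parallel gripper is mounted at the origin on the work surface. World frame = base frame: x ahead of the robot, y to its left, z up, the work surface at z = 0. Lengths are in m, angles in rad, forces in N, time in s.
With the tool pointing down it reaches from about 0.275 to 0.85 m from the base axis. Payload 19 kg.
Tool frame: the origin (TCP) lies midway between the tips of the shut fingers; the grasp point (between the pads) lies behind it (manip.hold_point_z is the z of the grasp point in the tool frame, in m); z points along the fingers, y is the line along which they close (so a half turn about z gives the same grasp; the last joint's range is limited). The gripper opens to 85 mm and grips with 20 to 120 N. Pads are 22 mm wide; open, the fingers measure 114 mm over their backs; the gripper's body (76 mm by 85 mm) begins 54 mm behind the grasp point. The pads swing forward as they close: fully open they stand 13 mm farther back than shut.
Start: joints at [1.082, 0.15, 1.437, -0, 1.554, -0.134], TCP at [0.2, 0.539, 0.231] pointing down, gripper open.
Joint ranges: [-2.8, 2.8], [-0.68, 2.1], [0.12, 2.68], [-1.39, 4.53], [0.16, 2.79], [-2.81, 2.81]. Speed limits (rad/s): [1.89, 1.89, 2.22, 3.01, 3.01, 3.01].

INTERFACE

Orientations are given as a rotation vector (axis times angle).
In Python, from plant import telemetry, grab_frame, manip gives the robot as it stands.
- The arm moves only by the tool arm_command, never from a script. Its argument "motion" is text: rows parted by semicolons, each of 7 numbers parted by spaces: the turn, a rotation vector about the tool's x, y, z in units of 5 degrees (1.0 is 5 degrees), then the shift along the tool's x, y, z in mm, then the opening, from 0 (shut) to 1 (fully open). In form: rx ry rz x y z grip; .... A call has exactly 8 rows; each row shifts and turns the commanded pose from where the row before left it, along the tool's axes as they then stand; what a row does not reach is not made up. A row lasts 1/12 s, in which the tool goes at most 41.7 mm and 7.16 degrees, less where a joint would pass 70% of its speed; a pose out of reach is approached as far as the arm can. A call is refused whole if a number of a shift passes 41.7 or a number of a turn 1, either way. A call with a gripper value outside its range is refused whole. The fingers move at their own pace and stop on an object; "force" is the grip in N (left out, the last holds). Time passes only in rows, so rows that do not move let the fingers close, or fill a call up. It gives the time, the measured TCP pose, the force, the opening and the grip force at its end, in the units of the state.
- telemetry.read_state(): the state, without advancing time (a new reading comes with each control period).
- grab_frame(name): name is "side" or "top" or "wrist"; returns a dict with "img" (480x640x3 uint8, red, green, blue), "depth" (480x640 float32, m along the optical axis (not along the pixel's ray), 0 where there is no reading), "camera_matrix" (3x3 intrinsics, pixels), "rvec" (rotation vector, rad) and "tvec" (3), from world to camera coordinates, as OpenCV has them. Camera axes: x right, y down, z forward; pixel columns grow to the right and rows downward; lengths in m; the calibration is good to about 2 mm. The wrist camera is an equidistant fisheye: a pixel r from the principal point sees the ray r / f radians off the axis. A picture is of the moment at which its call begins.
- manip.close_job(): hands the job in; it is judged then, once.
The state is a dict: "time_s": time; "joint_positions": joint angles; "joint_vel": joint speeds; "tau": joint torques, N m; "eef_pos": TCP position; "ee_rot": TCP orientation; "ft_force": force on the tool from outside, world axes, zero at the start; "ft_torque": the same for the moment, N m; "width": opening from 0.0 (shut) to 1.0 (fully open); "grasp_force": force on a finger pad.
Only numpy, scipy, OpenCV 4.12 (cv2) and the standard library are available. Lean on these libraries where they do the work, as an engineer would, in place of code of your own. Each camera call takes 0.05 s, during which the arm holds its last target. There are 200 camera calls.

## Working session

There is one attempt and no reset: what is moved stays moved. The work goes in short steps, Python scripts to look and compute and a tool call to move; the robot and the scene stay as the last step left them, time stands still between calls to the robot, and variables do not carry over. Pictures are saved under pics/ and viewed, at most 10 in all, crops included, and the job is handed in when it is done.

Besides the shell and the picture viewer there is one more tool, called after "Emit:" in YAML: its name, and indented under it one key for each argument. arm_command: Moves the arm, as the interface text tells. Its arguments: {"type":"object","properties":{"motion":{"type":"string"},"force":{"type":"number"}},"required":["motion"]}

```bash
ls; mkdir -p pics; python3 - <<'E'
from plant import telemetry, grab_frame, manip
import cv2,numpy as np
s=telemetry.read_state();print(s, manip.hold_point_z)
f=grab_frame("top");np.savez("top.npz",**f);cv2.imwrite("pics/top.png",f["img"][:,:,::-1])
g=grab_frame("side");np.savez("side.npz",**g);cv2.imwrite("pics/side.png",g["img"][:,:,::-1])
for x in(f,g):print(x["camera_matrix"],x["rvec"],x["tvec"])
E
```

```text
pics
{'time_s': 0.0, 'joint_positions': array([ 1.08200290e+00,  1.51002750e-01,  1.43800245e+00, -2.86707816e-06,
        1.55378953e+00, -1.33994888e-01]), 'joint_vel': array([-0.0005288 ,  0.00030352,  0.00058921, -0.00188821, -0.00045338,
       -0.00207333]), 'tau': array([-3.20361163e-03, -7.13038874e+01, -5.70860839e+01, -4.05304118e-04,
        8.92471086e-03,  7.17631428e-05]), 'eef_pos': array([0.1996625 , 0.53897393, 0.23068014]), 'ee_rot': array([-5.54332979e-01, -3.09192809e+00,  1.79857744e-03]), 'ft_force': array([-0.2817337 ,  0.34017744,  0.26907571]), 'ft_torque': array([-0.00642364,  0.02358866,  0.02433022]), 'grasp_force': 0.0, 'width': 0.9988735473944557} -0.0187
[[604.89232811   0.         315.96244734]
 [  0.         604.89232811 240.5964533 ]
 [  0.           0.           1.        ]] [ 2.02423899 -2.20157946  0.22421865] [0.03513952 0.56717468 1.51639477]
[[495.24922875   0.         318.84725525]
 [  0.         495.24922875 237.08348557]
 [  0.           0.           1.        ]] [ 2.32300911 -0.0684473   0.05647602] [-0.56236899  0.09890212  1.23547818]
```

View pics/top.png

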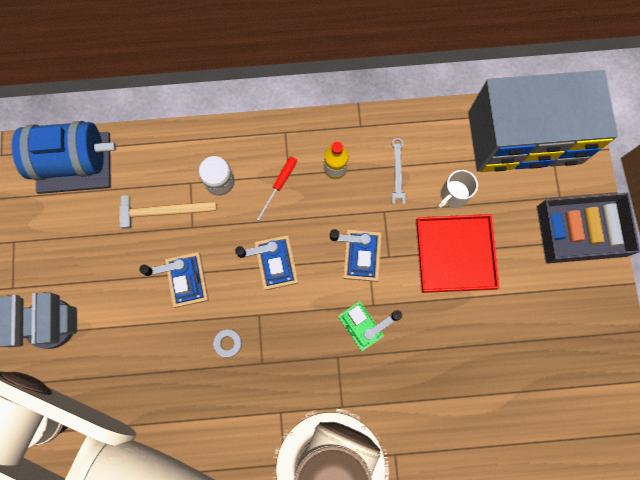

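View pics/side.png

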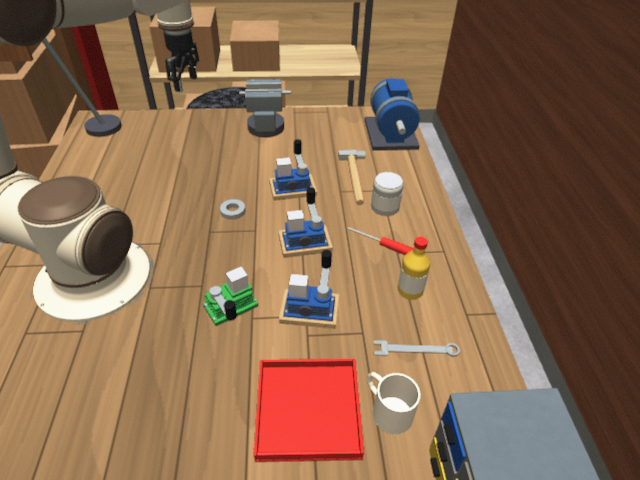

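The three blue gearboxes are at about (186,280), (276,262) and (363,256), each in a pale nest. The green look-alike at (361,326) has no nest and is out. The red tray is at (457,253). Next I'll measure the necks, the knobs and the tray.

```bash
cat > h.py <<'E'
import numpy as np,cv2
def cam(f): 
    R=cv2.Rodrigues(f["rvec"])[0];return f["camera_matrix"],R,f["tvec"].reshape(3)
def world(f):
    K,R,t=cam(f);d=f["depth"];v,u=np.indices(d.shape)
    p=np.stack([(u-K[0,2])/K[0,0]*d,(v-K[1,2])/K[1,1]*d,d],-1)
    return (p-t)@R
def ray(f,uv,z):
    K,R,t=cam(f);c=-R.T@t;r=R.T@np.linalg.inv(K)@np.array([uv[0],uv[1],1.])
    return c+r*(z-c[2])/r[2]
E
python3 - <<'E'
from h import *
f=dict(np.load("top.npz"));W=world(f);z=W[...,2]
hsv=cv2.cvtColor(f["img"],cv2.COLOR_RGB2HSV)
roi=np.zeros(z.shape,bool);roi[225:320,130:400]=1
def comps(m,zz,n=8):
    k,l,st,c=cv2.connectedComponentsWithStats(m.astype(np.uint8))
    out=[]
    for i in range(1,k):
        if st[i,4]>=n:
            u=c[i];out.append((u,ray(f,u,zz)));print(st[i,4],u.round(1),ray(f,u,zz).round(4),np.median(z[l==i]).round(4))
    return out
print("knobs");kn=comps(roi&(abs(z-.117)<.006)&(hsv[...,2]<90),.117)
print("necks");ne=comps(roi&(abs(z-.106)<.006)&(hsv[...,2]>150)&(hsv[...,1]<80),.106,20)
for (u,a),(v,b) in [(a,b) for a in sorted(kn,key=lambda q:q[0][0]) for b in sorted(ne,key=lambda q:q[0][0])]:
    d=a-b
    L=np.hypot(d[0],d[1])
    if L<.13:
        yaw=np.arctan2(d[1],d[0])-np.arctan2(80,55);c,s=np.cos(yaw),np.sin(yaw)
        o=b[:2]+[.025*c,.025*s];print("gb neck",b[:2].round(4),"knob",a[:2].round(4),"L",L.round(4),"yaw",yaw.round(3),"org",o.round(4))
print("rims")
rim=roi&(abs(z-.016)<.006)
h=hsv[...,0];red=((h<8)|(h>172))&(hsv[...,1]>150)&(hsv[...,2]>90);red[:200]=0
k,l,st,c=cv2.connectedComponentsWithStats(red.astype(np.uint8));i=1+np.argmax(st[1:,4])
for nm,m in(("all",l==i),("top",(l==i)&(z>.02))):
    P=W[m];r=cv2.minAreaRect((P[:,:2]*1000).astype(np.float32));print(nm,r,np.percentile(P[:,2],[5,50,95]))
E
```

```text
knobs
56 [333.9 233.4] [ 0.5705 -0.0581  0.117 ] 0.1166
58 [239.3 250.3] [0.5474 0.1811 0.117 ] 0.1166
63 [143.9 269.2] [0.5196 0.4203 0.117 ] 0.1163
14 [396.8 316.6] [ 0.3506 -0.1925  0.117 ] 0.1137
necks
180 [363.5 258. ] [ 0.5038 -0.127   0.106 ] 0.1052
182 [275.  265.4] [0.5036 0.0957 0.106 ] 0.1047
188 [179.7 283.7] [0.4774 0.3352 0.106 ] 0.1049
58 [355.6 314. ] [ 0.3661 -0.0937  0.106 ] 0.1022
gb neck [0.4774 0.3352] knob [0.5196 0.4203] L 0.095 yaw 0.142 org [0.5022 0.3388]
gb neck [0.5036 0.0957] knob [0.5474 0.1811] L 0.096 yaw 0.129 org [0.5284 0.0989]
gb neck [ 0.5038 -0.127 ] knob [ 0.5705 -0.0581] L 0.0958 yaw -0.167 org [ 0.5285 -0.1311]
gb neck [ 0.3661 -0.0937] knob [ 0.3506 -0.1925] L 0.1 yaw -2.696 org [ 0.3436 -0.1045]
rims
all ((461.47979736328125, -233.32830810546875), (255.1373748779297, 595.8677978515625), 18.544748306274414) [-0.00043605  0.00636609  0.02987739]
top ((459.73388671875, -226.79653930664062), (253.28106689453125, 583.5516357421875), 18.810155868530273) [0.02158324 0.02845505 0.03645673]
```

Emit:
arm_command:
  motion: "0 0 0 -20 0 0 0.8;0 0 0 -34 0 0 0.6;0 0 0 -34 0 0 0.4;0 0 0 -34 0 0 0.4;0 0 0 -34 0 0 0.4;0 0 0 -34 0 0 0.4;0 0 0 -34 0 0 0.4;0 0 0 -34 0 0 0.4"

```text
time_s: 0.77
eef_pos: [0.4431, 0.4486, 0.2309]
ee_rot: [-0.554, -3.092, 0.001]
ft_force: [0.1, 0.7, -0.2]
width: 0.398
grasp_force: 0.0
```

Emit:
arm_command:
  motion: "0 0 0 -34 0 0 0.4;0 0 0 -34 0 0 0.4;0 0 0 -16 0 0 0.4;0 0 1 0 0 5 0.4;0 0 1 0 0 10 0.4;0 0 1 0 0 10 0.4;0 0 1 0 0 10 0.4;0 0 1 0 0 10 0.4"

```text
time_s: 1.43
eef_pos: [0.5201, 0.4204, 0.1854]
ee_rot: [-1.216, -2.896, 0.001]
ft_force: [-0.0, 0.1, 0.1]
width: 0.399
grasp_force: 0.0
```

Emit:
arm_command:
  motion: "0 0 1 0 0 10 0.4;0 0 1 0 0 10 0.4;0 0 1 0 0 5 0.4;0 0 1 0 0 0 0.4;0 0 1 0 0 0 0.4;0 0 1 0 0 0 0.4;0 0 1 0 0 0 0.4;0 0 0.3 0 0 0 0.4"

```text
time_s: 2.1
eef_pos: [0.5201, 0.4205, 0.1609]
ee_rot: [-2.064, -2.368, 0.001]
ft_force: [-0.0, -0.3, -0.1]
width: 0.4
grasp_force: 0.0
```

```bash
cat >> h.py <<'E'
def shift(x,y,z,yaw):
    "tool-frame mm and rz units (5 deg) to reach TCP x,y,z with tool y at world angle yaw (mod pi)"
    from plant import telemetry
    s=telemetry.read_state();R=cv2.Rodrigues(s["ee_rot"])[0]
    d=R.T@(np.array([x,y,z])-s["eef_pos"])*1000
    a=np.arctan2(R[1,1],R[0,1]);r=(a-yaw+np.pi/2)%np.pi-np.pi/2
    print("t",round(s["time_s"],2),"tcp",s["eef_pos"].round(4),"yaw",a.round(3),"tilt",R[:2,2].round(3),"q6",s["joint_positions"][5].round(2),"F",s["ft_force"].round(2),"w",round(s["width"],3))
    print("shift mm",d.round(1),"rz",np.rad2deg(r).round(2)/5)
E
python3 - <<'E'
from h import *
from plant import grab_frame
shift(.5196,.4203,.088,.142)
f=grab_frame("wrist");cv2.imwrite("pics/w1.png",f["img"][:,:,::-1]);np.savez("w1.npz",**f)
g=grab_frame("top");np.savez("top2.npz",**g)
# tray corners on rim height
hsv=cv2.cvtColor(g["img"],cv2.COLOR_RGB2HSV);h=hsv[...,0];m=(((h<8)|(h>172))&(hsv[...,1]>150)&(hsv[...,2]>90)).astype(np.uint8);m[:205]=0;m[:,:400]=0
c=max(cv2.findContours(m,0,2)[0],key=cv2.contourArea);r=cv2.minAreaRect(c);print(r)
P=np.array([ray(g,p,.03)[:2] for p in cv2.boxPoints(r)]);print(P.round(4),P.mean(0))
E
```

```text
t 2.1 tcp [0.5201 0.4205 0.1609] yaw 0.137 tilt [-0.001 -0.   ] q6 0.43 F [-0.03 -0.3  -0.1 ] w 0.4
shift mm [-0.1 -0.5 72.9] rz -0.054000000000000006
((457.4396667480469, 252.97415161132812), (76.4560775756836, 79.33345031738281), 86.633544921875)
[[ 0.6156 -0.2836]
 [ 0.6105 -0.4961]
 [ 0.406  -0.4783]
 [ 0.4112 -0.2713]] [ 0.51080454 -0.38232775]
```

View pics/w1.png

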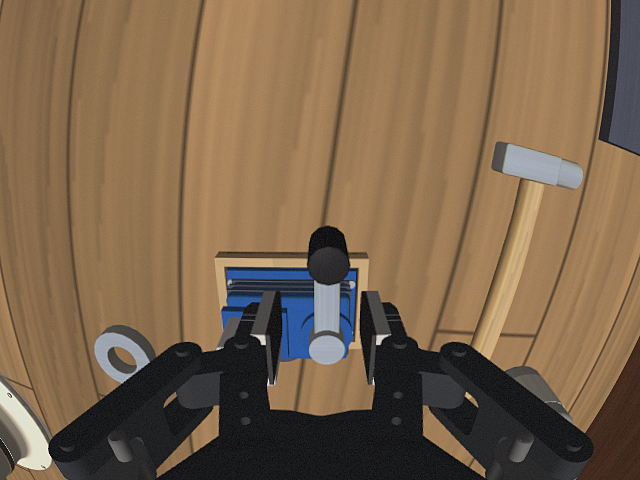

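The wrist view shows the black knob top at (328,264), nearly centred between the open fingers at (268,330) and (372,330). I'll check its position by ray.

```bash
cat >> h.py <<'E'
def fray(f,uv,z):
    K,R,t=cam(f);a=np.array([(uv[0]-K[0,2])/K[0,0],(uv[1]-K[1,2])/K[1,1]]);th=np.hypot(*a)
    d=np.r_[a/th*np.sin(th),np.cos(th)];c=-R.T@t;r=R.T@d
    return c+r*(z-c[2])/r[2]
E
python3 - <<'E'
from h import *
f=dict(np.load("w1.npz"));print(fray(f,(328,264),.117),fray(f,(320,345),.161),f["camera_matrix"][:2,2])
E
```

```text
[0.52399408 0.42502916 0.117     ] [0.52285423 0.40251898 0.161     ] [320.42378468 236.92347691]
```

Emit:
arm_command:
  motion: "0 0 0 2 2 0 0.42;0 0 0 0 0 12 0.42;0 0 0 0 0 14 0.42;0 0 0 0 0 14 0.42;0 0 0 0 0 14 0.42;0 0 0 0 0 12 0.42;0 0 0 0 0 7 0.42;0 0 0 0 0 0 0.42"

```text
time_s: 2.87
eef_pos: [0.5215, 0.4222, 0.0861]
ee_rot: [-2.056, -2.374, 0.004]
ft_force: [-0.2, -0.2, -0.1]
width: 0.419
grasp_force: 0.0
```

Emit:
arm_command:
  motion: "0 0 0 0 -2 0 0.42;0 0 0 0 -2 0 0.42;0 0 0 0 -2 0 0.42;0 0 0 0 -2 0 0.42;0 0 0 0 -1 0 0.42;0 0 0 0 0 0 0.42;0 0 0 0 0 0 0.42;0 0 0 0 0 0 0.42"

```text
time_s: 3.53
eef_pos: [0.5133, 0.4213, 0.0883]
ee_rot: [2.058, 2.374, -0.0]
ft_force: [1.5, 0.0, 0.5]
width: 0.428
grasp_force: 0.5
```

Emit:
arm_command:
  motion: "0 0 0 0 -1 0 0.42;0 0 0 0 -1 0 0.42;0 0 0 0 -1 0 0.42;0 0 0 0 0 0 0.42;0 0 0 0 0 0 0.42;0 0 0 0 0 0 0.42;0 0 0 0 0 0 0.42;0 0 0 0 0 0 0.42"

```text
time_s: 4.2
eef_pos: [0.5108, 0.4212, 0.0887]
ee_rot: [2.057, 2.374, 0.003]
ft_force: [4.7, 4.0, 1.6]
width: 0.422
grasp_force: 3.0
```

```bash
python3 - <<'E'
from h import *
from plant import grab_frame
shift(.5196,.4203,.088,.142)
f=grab_frame("wrist");cv2.imwrite("pics/w2.png",f["img"][200:480,140:500,::-1]);np.savez("w2.npz",**f)
E
```

```text
t 4.2 tcp [0.5108 0.4212 0.0887] yaw 0.143 tilt [0.002 0.001] q6 0.43 F [4.73 4.   1.55] w 0.422
shift mm [-2.1  8.6  0.7] rz 0.006
```

View pics/w2.png

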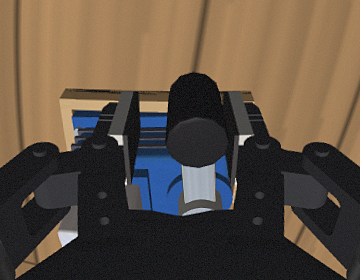

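Box L resists at about 6 N after roughly 3 mm, so it is sound. Its knob is against the finger at crop (198,142). Next is the middle box.

Emit:
arm_command:
  motion: "0 0 0 0 4 0 0.42;0 0 0 0 4 0 0.42;0 0 0 0 1 0 0.42;0 0 0 0 0 -15 0.42;0 0 0 0 0 -18 0.42;0 0 0 0 0 -18 0.42;0 0 0 0 0 -18 0.42;0 0 0 -15 0 -3 0.42"

```text
time_s: 4.92
eef_pos: [0.5216, 0.4091, 0.1632]
ee_rot: [2.055, 2.375, 0.005]
ft_force: [1.8, 0.9, 1.3]
width: 0.422
grasp_force: 0.0
```

Emit:
arm_command:
  motion: "0 0 0 -30 0 0 0.42;0 0 0 -32 0 0 0.42;0 0 0 -32 0 0 0.42;0 0 0 -32 0 0 0.42;0 0 0 -32 0 0 0.42;0 0 0 -32 0 0 0.42;0 0 0 -30 0 0 0.42;0 0 0.2 -5 -5 0 0.42"

```text
time_s: 5.58
eef_pos: [0.5489, 0.1794, 0.1596]
ee_rot: [2.081, 2.353, -0.002]
ft_force: [-0.6, -0.3, 0.3]
width: 0.42
grasp_force: 0.0
```

```bash
python3 - <<'E'
from h import *
from plant import grab_frame
shift(.549,.183,.088,.129)
f=grab_frame("wrist");np.savez("w3.npz",**f);W=None
m=(f["img"].max(2)<60).astype(np.uint8);m[:205]=0;m[300:]=0;m[:,:280]=0;m[:,365:]=0
k,l,st,c=cv2.connectedComponentsWithStats(m);print(st[1:],c[1:])
d=f["depth"];print(d[255:275:4,326],)
E
```

```text
t 5.58 tcp [0.5489 0.1794 0.1596] yaw 0.123 tilt [-0.001 -0.001] q6 0.06 F [-0.62 -0.33  0.25] w 0.42
shift mm [ 3.6  0.6 71.6] rz -0.074
[[ 280  225   76   60 2091]
 [ 280  253    1    1    1]
 [ 358  252    4    1    4]
 [ 280  268    4    2    6]
 [ 354  272    1   15   15]
 [ 280  283   30    3   64]
 [ 338  283    9    3   16]
 [ 280  288   31    3   64]
 [ 338  288   10    3   21]
 [ 309  293    1    1    1]
 [ 364  292    1    8    8]
 [ 344  295    2    1    2]] [[323.12577714 256.00191296]
 [280.         253.        ]
 [359.5        252.        ]
 [281.5        268.66666667]
 [354.         279.        ]
 [295.453125   284.28125   ]
 [341.5        284.25      ]
 [294.53125    289.4375    ]
 [342.0952381  289.38095238]
 [309.         293.        ]
 [364.         295.5       ]
 [344.5        295.        ]]
[0.19700328 0.19869664 0.19937289 0.20031908 0.20031458]
```

Emit:
arm_command:
  motion: "0 0 0 4 1 0 0.42;0 0 0 0 0 12 0.42;0 0 0 0 0 14 0.42;0 0 0 0 0 14 0.42;0 0 0 0 0 14 0.42;0 0 0 0 0 12 0.42;0 0 0 0 0 6 0.42;0 0 0 0 0 0 0.42"

```text
time_s: 6.3
eef_pos: [0.548, 0.1885, 0.0864]
ee_rot: [-2.076, -2.356, 0.003]
ft_force: [-0.1, -0.2, -0.2]
width: 0.418
grasp_force: 0.0
```

Emit:
arm_command:
  motion: "0 0 0 0 -2 0 0.42;0 0 0 0 -2 0 0.42;0 0 0 0 -2 0 0.42;0 0 0 0 -2 0 0.42;0 0 0 0 -2 0 0.42;0 0 0 0 -2 0 0.42;0 0 0 0 0 0 0.42;0 0 0 0 0 0 0.42"

```text
time_s: 6.97
eef_pos: [0.5373, 0.1867, 0.0889]
ee_rot: [2.078, 2.355, 0.002]
ft_force: [4.5, 3.8, 1.5]
width: 0.42
grasp_force: 2.4
```

Box M also resists at about 6 N, so it is sound. On to the right-hand box.

Emit:
arm_command:
  motion: "0 0 0 0 4 0 0.42;0 0 0 0 4 0 0.42;0 0 0 0 3 0 0.42;0 0 0 0 0 -15 0.42;0 0 0 0 0 -18 0.42;0 0 0 0 0 -18 0.42;0 0 0 0 0 -18 0.42;0 0 0 -15 0 -3 0.42"

```text
time_s: 7.63
eef_pos: [0.5506, 0.1745, 0.1633]
ee_rot: [2.075, 2.356, 0.004]
ft_force: [0.3, 0.8, 0.7]
width: 0.421
grasp_force: 0.0
```

Emit:
arm_command:
  motion: "0 0 0 -32 0 0 0.42;0 0 0 -34 0 0 0.42;0 0 0 -34 0 0 0.42;0 0 0 -34 0 0 0.42;0 0 0 -34 0 0 0.42;0 0 0 -34 0 0 0.42;0 0 0 -25 -7 0 0.42;0 0 1 0 0 0 0.42"

```text
time_s: 8.3
eef_pos: [0.5709, -0.0575, 0.1599]
ee_rot: [2.18, 2.262, -0.002]
ft_force: [0.6, 0.9, -0.5]
width: 0.421
grasp_force: 0.0
```

Emit:
arm_command:
  motion: "0 0 1 0 0 0 0.42;0 0 1 0 0 0 0.42;0 0 0.4 0 0 0 0.42;0 0 0 0 0 0 0.42;0 0 0 0 0 0 0.42;0 0 0 0 0 0 0.42;0 0 0 0 0 0 0.42;0 0 0 0 0 0 0.42"

```text
time_s: 8.97
eef_pos: [0.5711, -0.0531, 0.1603]
ee_rot: [2.403, 2.024, -0.0]
ft_force: [0.5, -0.7, -0.2]
width: 0.42
grasp_force: 0.0
```

```bash
python3 - <<'E'
from h import *
from plant import grab_frame
shift(.5725,-.0561,.088,-.167)
g=grab_frame("top");np.savez("top3.npz",**g)
f=dict(g);W=world(f);z=W[...,2];hsv=cv2.cvtColor(f["img"],cv2.COLOR_RGB2HSV)
m=(abs(z-.117)<.006)&(hsv[...,2]<90);m[:225]=0;m[320:]=0;m[:,:130]=0;m[:,400:]=0
k,l,st,c=cv2.connectedComponentsWithStats(m.astype(np.uint8))
for i in range(1,k):
    if st[i,4]>8: print(st[i,4],c[i],ray(f,c[i],.117))
E
```

```text
t 8.97 tcp [ 0.5711 -0.0531  0.1603] yaw -0.171 tilt [-0. -0.] q6 -0.06 F [ 0.54 -0.72 -0.24] w 0.42
shift mm [-2.7  1.9 72.3] rz -0.041999999999999996
54 [239.35185185 253.        ] [0.54053882 0.18150342 0.117     ]
56 [143.67857143 271.75      ] [0.51323903 0.42095333 0.117     ]
10 [396.4 311.6] [ 0.36268962 -0.19285706  0.117     ]
18 [396.5 316.5] [ 0.35081318 -0.1917819   0.117     ]
```

Emit:
arm_command:
  motion: "0 0 0 -2 2 0 0.42;0 0 0 0 0 12 0.42;0 0 0 0 0 14 0.42;0 0 0 0 0 14 0.42;0 0 0 0 0 14 0.42;0 0 0 0 0 12 0.42;0 0 0 0 0 6 0.42;0 0 0 0 0 0 0.42"

```text
time_s: 9.68
eef_pos: [0.572, -0.0553, 0.0865]
ee_rot: [-2.402, -2.022, 0.002]
ft_force: [-0.7, 0.7, 0.2]
width: 0.42
grasp_force: 0.0
```

Emit:
arm_command:
  motion: "0 0 0 0 -2 0 0.42;0 0 0 0 -2 0 0.42;0 0 0 0 -2 0 0.42;0 0 0 0 -2 0 0.42;0 0 0 0 -2 0 0.42;0 0 0 0 -2 0 0.42;0 0 0 0 0 0 0.42;0 0 0 0 0 0 0.42"

```text
time_s: 10.35
eef_pos: [0.5608, -0.0534, 0.0884]
ee_rot: [2.403, 2.023, -0.0]
ft_force: [-0.4, 0.3, -0.5]
width: 0.421
grasp_force: 0.0
```

Box R swings freely with no force past 3 mm, so it looks worn. I'll swing it further out.

Emit:
arm_command:
  motion: "0 0 0 0 -2 0 0.42;0 0 0 0 -3 0 0.42;0 0 0 0 -3 0 0.42;0 0 0 0 -3 0 0.42;0 0 0 0 -2 0 0.42;0 0 0 0 -1 0 0.42;0 0 0 0 0 0 0.42;0 0 0 0 0 0 0.42"

```text
time_s: 11.02
eef_pos: [0.5471, -0.0509, 0.0884]
ee_rot: [2.404, 2.023, -0.0]
ft_force: [-0.1, -0.1, -0.2]
width: 0.422
grasp_force: 0.0
```

```bash
python3 - <<'E'
from h import *
from plant import grab_frame
shift(.5725,-.0561,.088,-.167)
f=grab_frame("wrist");np.savez("w4.npz",**f);cv2.imwrite("pics/w4.png",f["img"][200:480,140:500,::-1])
E
```

```text
t 11.02 tcp [ 0.5471 -0.0509  0.0884] yaw -0.172 tilt [ 0. -0.] q6 -0.06 F [-0.05 -0.06 -0.18] w 0.422
shift mm [-0.7 25.9  0.4] rz -0.052000000000000005
```

View pics/w4.png

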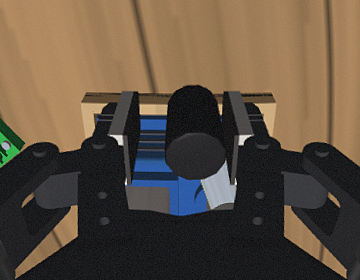

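The crop shows the arm slanted, from the knob at (196,155) to (212,195), with the nest unmoved: this is the worn one. I'll go a bit further out, then back to zero, then out again.

Emit:
arm_command:
  motion: "0 0 0 0 -1 0 0.42;0 0 0 0 -1 0 0.42;0 0 0 0 0 0 0.42;0 0 0 0 5 0 0.42;0 0 0 0 5 0 0.42;0 0 0 0 5 0 0.42;0 0 0 0 4 0 0.42;0 0 0 0 4 0 0.42"

```text
time_s: 11.73
eef_pos: [0.5683, -0.0547, 0.0881]
ee_rot: [-2.403, -2.023, 0.0]
ft_force: [-0.2, -0.6, -0.0]
width: 0.421
grasp_force: 0.3
```

Emit:
arm_command:
  motion: "0 0 0 0 4 0 0.42;0 0 0 0 2 0 0.42;0 0 0 0 2 0 0.42;0 0 0 0 1 0 0.42;0 0 0 0 1 0 0.42;0 0 0 0 0 0 0.42;0 0 0 0 0 0 0.42;0 0 0 0 0 0 0.42"

```text
time_s: 12.4
eef_pos: [0.5776, -0.0563, 0.0884]
ee_rot: [2.403, 2.023, -0.0]
ft_force: [-0.2, 0.4, -0.8]
width: 0.42
grasp_force: 0.0
```

```bash
python3 - <<'E'
from h import *
from plant import grab_frame
shift(.5725,-.0561,.088,-.167)
f=grab_frame("wrist");np.savez("w5.npz",**f);cv2.imwrite("pics/w5.png",f["img"][200:480,140:500,::-1])
E
```

```text
t 12.4 tcp [ 0.5776 -0.0563  0.0884] yaw -0.171 tilt [ 0. -0.] q6 -0.06 F [-0.24  0.38 -0.8 ] w 0.42
shift mm [-0.7 -5.1  0.4] rz -0.052000000000000005
```

View pics/w5.png

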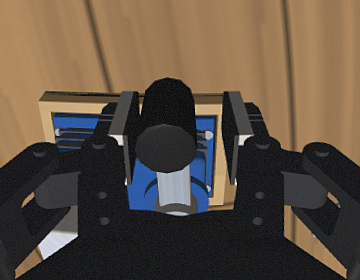

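The crank is back at zero, with the knob at (166,155) and the arm straight. Swinging it out again, then moving over to the neck.

Emit:
arm_command:
  motion: "0 0 0 0 -5 0 0.42;0 0 0 0 -5 0 0.42;0 0 0 0 -5 0 0.42;0 0 0 0 -5 0 0.42;0 0 0 0 -5 0 0.42;0 0 0 0 -4 0 0.42;0 0 0 0 -3 0 0.42;0 0 0 0 -1 0 0.42"

```text
time_s: 13.12
eef_pos: [0.5448, -0.0506, 0.0885]
ee_rot: [2.403, 2.023, 0.0]
ft_force: [1.1, 0.5, -1.5]
width: 0.422
grasp_force: 0.7
```

Emit:
arm_command:
  motion: "0 0 0 0 0 0 0.42;0 0 0 0 3 0 0.42;0 0 0 0 2 0 0.42;0 0 0 0 0 0 0.42;0 0 0 0 0 -20 0.42;0 0 0 0 0 -25 0.42;0 0 0 0 0 -25 0.42;0 0 0 0 0 -15 0.42"

```text
time_s: 13.78
eef_pos: [0.5507, -0.0516, 0.1758]
ee_rot: [2.402, 2.022, 0.002]
ft_force: [1.7, 0.9, -0.3]
width: 0.42
grasp_force: 0.0
```

```bash
python3 - <<'E'
from h import *
shift(.505,-.126,.18,1.404)
E
```

```text
t 13.78 tcp [ 0.5507 -0.0516  0.1758] yaw -0.172 tilt [ 0.002 -0.001] q6 -0.06 F [ 1.69  0.87 -0.28] w 0.42
shift mm [-81.1 -32.3  -4.3] rz 17.946
```

Emit:
arm_command:
  motion: "0 0 0 -27 -11 -2 0.6;0 0 0 -27 -11 -2 0.8;0 0 0 -27 -10 0 0.9;0 0 1 0 0 0 0.9;0 0 1 0 0 0 0.9;0 0 1 0 0 0 0.9;0 0 1 0 0 0 0.9;0 0 1 0 0 0 0.9"

```text
time_s: 14.45
eef_pos: [0.5048, -0.126, 0.1772]
ee_rot: [-2.788, -1.449, 0.0]
ft_force: [0.4, -1.0, 0.3]
width: 0.903
grasp_force: 0.0
```

Emit:
arm_command:
  motion: "0 0 1 0 0 0 0.9;0 0 1 0 0 0 0.9;0 0 1 0 0 0 0.9;0 0 1 0 0 0 0.9;0 0 1 0 0 0 0.9;0 0 1 0 0 0 0.9;0 0 1 0 0 0 0.9;0 0 1 0 0 0 0.9"

```text
time_s: 15.12
eef_pos: [0.5048, -0.1259, 0.1772]
ee_rot: [-3.115, -0.408, 0.0]
ft_force: [-0.0, 0.5, 0.2]
width: 0.898
grasp_force: 0.0
```

Emit:
arm_command:
  motion: "0 0 1 0 0 0 0.9;0 0 1 0 0 0 0.9;0 0 1 0 0 0 0.9;0 0 1 0 0 0 0.9;0 0 1 0 0 0 0.9;0 0 0 0 0 0 0.9;0 0 0 0 0 0 0.9;0 0 0 0 0 0 0.9"

```text
time_s: 15.78
eef_pos: [0.5048, -0.1259, 0.1772]
ee_rot: [3.13, -0.264, -0.0]
ft_force: [0.5, -0.2, 0.5]
width: 0.903
grasp_force: 0.0
```

```bash
python3 - <<'E'
from h import *
from plant import grab_frame
shift(.505,-.126,.073,1.404)
f=grab_frame("wrist");np.savez("w6.npz",**f);cv2.imwrite("pics/w6.png",f["img"][:,:,::-1])
E
```

```text
t 15.78 tcp [ 0.5048 -0.1259  0.1772] yaw -1.739 tilt [-0. -0.] q6 1.35 F [ 0.51 -0.21  0.5 ] w 0.903
shift mm [3.000e-01 1.000e-01 1.042e+02] rz -0.02
```

View pics/w6.png

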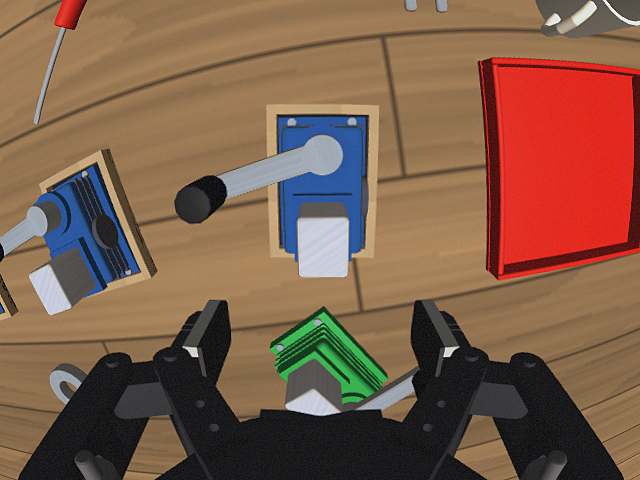

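The wrist view shows the worn box with its crank swung out (knob at (200,198), shaft at (324,155)). The neck top is centred at (324,248).

```bash
python3 - <<'E'
from h import *
f=dict(np.load("w6.npz"))
for p in [(324,248),(299,277),(349,276),(299,220),(348,219),(320,345)]:print(p,fray(f,p,.106 if p[1]<300 else .177))
E
```

```text
(324, 248) [ 0.50778432 -0.12831898  0.106     ]
(299, 277) [ 0.49134199 -0.10973267  0.106     ]
(349, 276) [ 0.48677101 -0.14071269  0.106     ]
(299, 220) [ 0.52765203 -0.11657835  0.106     ]
(348, 219) [ 0.52341652 -0.14535586  0.106     ]
(320, 345) [ 0.48674681 -0.12231477  0.177     ]
```

Emit:
arm_command:
  motion: "0 0 0 0.5 2 10 0.9;0 0 0 0 0 16 0.9;0 0 0 0 0 16 0.9;0 0 0 0 0 16 0.9;0 0 0 0 0 16 0.9;0 0 0 0 0 14 0.9;0 0 0 0 0 12 0.9;0 0 0 0 0 6 0.9"
  force: 50

```text
time_s: 16.5
eef_pos: [0.5041, -0.1277, 0.0693]
ee_rot: [-3.13, 0.268, 0.003]
ft_force: [-0.9, 0.6, -0.6]
width: 0.899
grasp_force: 0.0
```

Emit:
arm_command:
  motion: "0 0 0 0 0 0 0.7;0 0 0 0 0 0 0.5;0 0 0 0 0 0 0.4;0 0 0 0 0 0 0.3;0 0 0 0 0 0 0.2;0 0 0 0 0 0 0.1;0 0 0 0 0 0 0.1;0 0 0 0 0 0 0.1"
  force: 50

```text
time_s: 17.17
eef_pos: [0.5054, -0.1279, 0.0722]
ee_rot: [3.13, -0.269, 0.002]
ft_force: [0.6, 1.6, 7.5]
width: 0.366
grasp_force: 50.2
```

Emit:
arm_command:
  motion: "0 0 0 0 0 -3 0.1;0 0 0 0 0 -6 0.1;0 0 0 0 0 -10 0.1;0 0 0 0 0 -12 0.1;0 0 0 0 0 -14 0.1;0 0 0 0 0 -14 0.1;0 0 0 0 0 -12 0.1;0 0 0 0 0 -8 0.1"

```text
time_s: 17.83
eef_pos: [0.5052, -0.1281, 0.1525]
ee_rot: [3.129, -0.269, 0.003]
ft_force: [0.6, -0.5, -7.7]
width: 0.371
grasp_force: 50.3
```

```bash
python3 - <<'E'
from h import *
shift(.4861,-.380,.151,-1.738)
E
```

```text
t 17.83 tcp [ 0.5052 -0.1281  0.1525] yaw -1.742 tilt [ 0.002 -0.001] q6 1.35 F [ 0.63 -0.52 -7.69] w 0.371
shift mm [ 24.1 251.5   1.7] rz -0.05
```

Emit:
arm_command:
  motion: "0 0 0 1 6 0 0.1;0 0 0 1 14 0 0.1;0 0 0 2 22 0 0.1;0 0 0 2 24 0 0.1;0 0 0 2 24 0 0.1;0 0 0 2 24 0 0.1;0 0 0 2 24 0 0.1;0 0 0 2 24 0 0.1"

```text
time_s: 18.5
eef_pos: [0.4904, -0.2914, 0.1496]
ee_rot: [-3.13, 0.269, 0.002]
ft_force: [-0.2, -0.6, -7.0]
width: 0.365
grasp_force: 51.0
```

Emit:
arm_command:
  motion: "0 0 0 2 24 0 0.1;0 0 0 2 24 0 0.1;0 0 0 2 20 0 0.1;0 0 0 2 14 0 0.1;0 0 0 2 6 0 0.1;0 0 0 0 2 0 0.1;0 0 0 0 0 0 0.1;0 0 0 0 0 0 0.1"

```text
time_s: 19.17
eef_pos: [0.4856, -0.3795, 0.1502]
ee_rot: [-3.13, 0.268, 0.0]
ft_force: [0.1, -0.9, -7.1]
width: 0.367
grasp_force: 51.0
```

```bash
python3 - <<'E'
from h import *
from plant import grab_frame
shift(.4861,-.380,.080,-1.738)
f=grab_frame("side");cv2.imwrite("pics/s2.png",cv2.resize(f["img"][200:480,180:500,::-1],None,fx=1.8,fy=1.8))
E
```

```text
t 19.17 tcp [ 0.4856 -0.3795  0.1502] yaw -1.742 tilt [-0.  0.] q6 0.95 F [ 0.08 -0.93 -7.09] w 0.367
shift mm [ 0.6  0.5 70.2] rz -0.041999999999999996
```

View pics/s2.png

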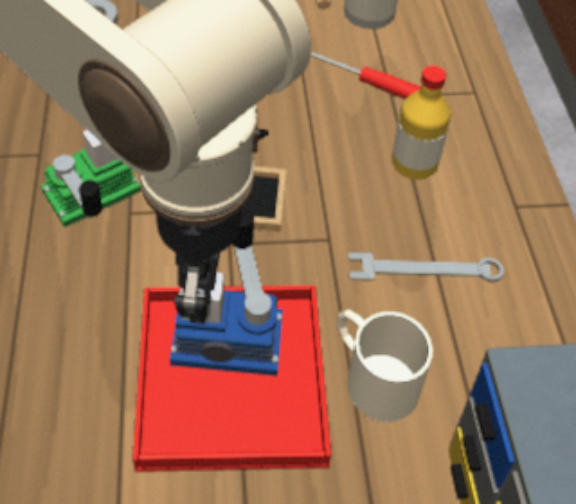

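The box is held upright over the tray, with the base at (225,345) in the picture and the crank out. Lowering slowly.

Emit:
arm_command:
  motion: "0 0 0 0 0 6 0.1;0 0 0 0 0 11 0.1;0 0 0 0 0 13 0.1;0 0 0 0 0 13 0.1;0 0 0 0 0 12 0.1;0 0 0 0 0 8 0.1;0 0 0 0 0 5 0.1;0 0 0 0 0 2 0.1"

```text
time_s: 19.88
eef_pos: [0.4852, -0.3801, 0.0791]
ee_rot: [-3.129, 0.269, 0.002]
ft_force: [0.1, 0.3, -7.0]
width: 0.369
grasp_force: 51.0
```

Emit:
arm_command:
  motion: "0 0 0 0 0 2 0.1;0 0 0 0 0 1 0.1;0 0 0 0 0 1 0.1;0 0 0 0 0 1 0.1;0 0 0 0 0 1 0.1;0 0 0 0 0 1 0.1;0 0 0 0 0 0 0.1;0 0 0 0 0 0 0.1"

```text
time_s: 20.55
eef_pos: [0.4855, -0.3803, 0.0734]
ee_rot: [3.13, -0.269, -0.0]
ft_force: [-0.4, 0.1, -6.8]
width: 0.366
grasp_force: 51.0
```

Emit:
arm_command:
  motion: "0 0 0 0 0 0.5 0.1;0 0 0 0 0 0.5 0.1;0 0 0 0 0 0.5 0.1;0 0 0 0 0 0.5 0.1;0 0 0 0 0 0 0.1;0 0 0 0 0 0 0.1;0 0 0 0 0 0 0.1;0 0 0 0 0 0 0.1"

```text
time_s: 21.22
eef_pos: [0.4855, -0.3803, 0.0723]
ee_rot: [3.13, -0.269, 0.0]
ft_force: [-6.9, 3.7, 6.4]
width: 0.372
grasp_force: 52.6
```

Emit:
arm_command:
  motion: "0 0 0 0 0 -0.5 0.1;0 0 0 0 0 0 0.38;0 0 0 0 0 0 0.42;0 0 0 0 0 0 0.5;0 0 0 0 0 0 0.6;0 0 0 0 0 0 0.7;0 0 0 0 0 0 0.8;0 0 0 0 0 0 0.8"

```text
time_s: 21.88
eef_pos: [0.4855, -0.3803, 0.0719]
ee_rot: [3.13, -0.269, 0.0]
ft_force: [-0.7, 0.7, -0.6]
width: 0.801
grasp_force: 0.0
```

Emit:
arm_command:
  motion: "0 0 0 0 0 0 0.8;0 0 0 0 0 -5 0.8;0 0 0 0 0 -12 0.8;0 0 0 0 0 -20 0.8;0 0 0 0 0 -25 0.8;0 0 0 0 0 -30 0.8;0 0 0 0 0 -30 0.8;0 0 0 0 0 -20 0.8"

```text
time_s: 22.55
eef_pos: [0.4858, -0.3805, 0.2183]
ee_rot: [3.128, -0.269, 0.004]
ft_force: [0.3, -0.1, 1.0]
width: 0.803
grasp_force: 0.0
```

Emit:
arm_command:
  motion: "0 0 0 -20 0 0 0.8;0 0 0 -30 0 0 0.8;0 0 0 -30 0 0 0.8;0 0 0 -30 0 0 0.8;0 0 0 -20 0 0 0.8;0 0 0 0 0 0 0.8;0 0 0 0 0 0 0.8;0 0 0 0 0 0 0.8"

```text
time_s: 23.22
eef_pos: [0.3578, -0.3583, 0.2148]
ee_rot: [3.129, -0.269, 0.002]
ft_force: [0.4, 0.5, -0.3]
width: 0.804
grasp_force: 0.0
```

```bash
python3 - <<'E'
from h import *
from plant import grab_frame
shift(.4861,-.380,.2,-1.738)
f=grab_frame("top");W=world(f);z=W[...,2];hsv=cv2.cvtColor(f["img"],cv2.COLOR_RGB2HSV)
m=(abs(z-.117)<.006)&(hsv[...,2]<90);n=(abs(z-.106)<.006)&(hsv[...,2]>150)&(hsv[...,1]<80)
for M,zz in((m,.117),(n,.106)):
    k,l,st,c=cv2.connectedComponentsWithStats(M.astype(np.uint8))
    for i in range(1,k):
        if st[i,4]>8 and 220<c[i][1]<300 and 130<c[i][0]<500: print(st[i,4],c[i].round(1),ray(f,c[i],zz).round(4),np.median(z[l==i]).round(4))
g=grab_frame("side")["img"];cv2.imwrite("pics/fin.png",np.hstack([cv2.resize(f["img"][200:320,300:510],(420,240)),cv2.resize(g[200:480,180:500],(320,240))])[:,:,::-1])
E
```

```text
t 23.22 tcp [ 0.3578 -0.3583  0.2148] yaw -1.743 tilt [ 0.001 -0.001] q6 0.8 F [ 0.38  0.45 -0.27] w 0.804
shift mm [130.1  -0.6  14.9] rz -0.052000000000000005
60 [435.3 242.9] [ 0.525  -0.3088  0.117 ] 0.1165
59 [239.4 253.1] [0.5403 0.1813 0.117 ] 0.1164
58 [143.7 271.6] [0.5136 0.4208 0.117 ] 0.1155
173 [464.6 257.6] [ 0.4835 -0.3797  0.106 ] 0.1057
176 [275.4 265.8] [0.5025 0.0947 0.106 ] 0.1058
191 [180.3 284. ] [0.4767 0.3339 0.106 ] 0.1053
```

View pics/fin.png

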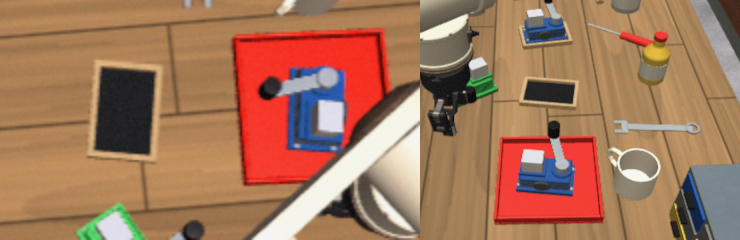

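The box stands flat in the tray at (315,110) in the left half of the picture. Its knob height is 0.1165 m and its crank is out by about 0.3 rad. The two sound boxes' necks have moved by less than 2 mm.

```bash
python3 -c "
from plant import manip;print(manip.close_job())"
```

```text
the job is handed in; nothing more can be done
None
```

I handed the job in at about 23 s: the worn gearbox (the right-hand one) stands flat in the red tray with its crank out by about 0.3 rad, and the two sound ones are still in their nests; the hand-in returned no verdict.

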